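# Set the lamp's filter changer to the third click

### The arm

A 6-joint arm with a two-finger parallel gripper is mounted at the origin on a cart in front of the work surface, level with it; the furniture and walls round the work are solid. World frame = base frame: x ahead of the robot, y to its left, z up, the work surface at z = 0. Lengths are in m, angles in degrees, forces in N, time in s.
With the tool pointing down it reaches from about 0.4 to 0.925 m from the base axis. Payload 3.4 kg.
Tool frame: the origin (TCP) lies midway between the tips of the shut fingers; the grasp point (between the pads) lies behind it (r.pinch_z is the z of the grasp point in the tool frame, in m); z points along the fingers, y is the line along which they close (so a half turn about z gives the same grasp; the last joint's range is limited). The gripper opens to 85 mm and grips with 20 to 120 N. Pads are 22 mm wide; open, the fingers measure 114 mm over their backs; the gripper's body (76 mm by 85 mm) begins 54 mm behind the grasp point. The pads swing forward as they close: fully open they stand 13 mm farther back than shut.
Start: joints at [65.632, 17.578, 86.31, -0, 76.112, -4.211], TCP at [0.198, 0.54, 0.231] pointing down, gripper open.
Joint ranges: [-179.03, 179.03], [-60, 130.46], [8.19, 133.38], [-81.62, 261.62], [5.75, 156.47], [-153.77, 153.77]. Speed limits (degrees/s): [147.25, 147.25, 180, 180, 180, 180].

### API

Orientations are given as [roll, pitch, yaw] about the fixed x, y, z axes, in that order (R = Rz(yaw) Ry(pitch) Rx(roll)).
In Python, from cell import r gives the robot as it stands.
- The arm moves only by the tool play_rows, never from a script. Its arguments are lists of equal length, an entry for each row: "dp": the shift along the tool's x, y, z in cm, a list of three; "turn": the turn, a rotation vector about the tool's x, y, z in rad, a list of three. In form: {"dp": [[tx, ty, tz], ...], "turn": [[rx, ry, rz], ...]}. A call has 1 to 20 rows; each row shifts and turns the commanded pose from where the row before left it, along the tool's axes as they then stand; what a row does not reach is not made up. A row lasts 1/12 s, in which the tool goes at most 41.7 mm and 7.16 degrees, less where a joint would pass 70% of its speed; a pose out of reach is approached as far as the arm can. A call with a gripper value outside its range is refused whole. "jaw" is the finger opening in cm, from 0 to 8.54, set as the call begins (left out, the last holds). The fingers move at their own pace and stop on an object; "grip_force" is the grip in N (left out, the last holds). Time passes only in rows, so rows that do not move let the fingers close. It gives the time, the measured TCP pose, the force, the opening and the grip force at its end, in the units of the state.
- r.get_obs(): the state, without advancing time (a new reading comes with each control period).
- r.get_image(name): name is "scene" or "top" or "wrist"; returns a dict with "color" (480x640x3 uint8, red, green, blue), "intrinsics" (3x3 intrinsics, pixels), "xyz" and "attitude" of the camera in the world. Camera axes: x right, y up, looking along -z (the intrinsics and any distortion apply to the point x, -y, -z); pixel columns grow to the right and rows downward; lengths in m; the calibration is good to about 2 mm. A picture is of the moment at which its call begins. There is no depth.
- r.sign_off(): hands the job in; it is judged then, once.
The state is a dict: "time": time; "q": joint angles; "qvel": joint speeds; "effort": joint torques, N m; "position": TCP position; "orientation": TCP orientation; "force": force on the tool from outside, world axes, zero at the start; "ft_torque": the same for the moment, N m; "gripper_width": finger opening in m; "grasp_force": force on a finger pad.
Only numpy, scipy, OpenCV 4.12 (cv2) and the standard library are available. Lean on these libraries where they do the work, as an engineer would, in place of code of your own. Each camera call takes 0.05 s, during which the arm holds its last target. There are 200 camera calls.

### The job

The filter lever on top of the white bench lamp was left somewhere along its travel. With the fingertips or the outside of a finger, push the black lever gently back to its home click, the last one at the red stop's end, then push it the other way one click at a time and leave it resting in the third click from home, never running on past it. Do not pinch the lever, leave the flask, the bottle and the petri dish beside the lamp where they stand, and finish clear of everything.

Things in the scene. Friction and masses are not known exactly. Their poses are not given: they have to be found in the camera images.
- lamp_unit: white bench lamp unit, a box 110 (its x) x 220 (its y) x 60 mm high, fixed to the worktop, with a grey top; origin at the centre of its underside, z up. The lever's slot runs along its y axis in the middle of its top face, from y = -54 to +54 mm. A black lens barrel sticks out 22 mm from the +x face, below the top. The yaw differs between starts
- red_stop (a point): top of a small red disc (14 mm across, standing 4 mm above the lamp's 60 mm top) that marks the home end of the slot, at lamp (0, -71.5, 64) mm. It lies 34 mm beyond the lever's home click; the lever itself never reaches it
- lever_top (a point): centre of the top of the black lever knob, an upright block 12 mm thick along its travel, 24 mm wide across it, reaching from 65 to 99 mm above the worktop (the lamp's top is at 60 mm); with the lever home it is at lamp (0, -37.5, 99) mm
- lever (a joint): travel of the lever in m along the lamp's +y axis: 0 at home, growing away from the red stop, free from -0.003 to 0.078. Sprung detents hold it at six clicks 15 mm apart: 0 (home), 0.015, 0.030, 0.045 (third click from home), 0.060, 0.075; left alone it rests within 1 mm of one. It starts somewhere from the first to the third click from home
- lever_knob: the same black lever knob, as a body; its origin is at the foot of the knob on its centre line, 61 mm above the worktop, 38 mm below lever_top; axes as the lamp's. A push of 5 to 9 N along the slot moves it out of a click; half way (about 8 mm on) the resistance drops and it snaps ahead by itself into the next click, leaving the finger. Faces: knob_home_face looks to lamp -y, far_face +y, side_a -x, side_b +x
- flask: loose conical glass flask with a cream plug, 63 mm across, 139 mm high, standing about 200 mm from the lamp's middle beyond its +y end; origin at the centre of its underside
- bottle: loose small clear bottle with a blue cap, 57 mm across, 104 mm high, standing behind the lamp (its +x side); origin at the centre of its underside
- dish: loose petri dish, 92 mm across, 16 mm high, lying beyond the lamp's -y end; origin at the centre of its underside
Mind the look-alikes: they are no part of the job. Leave any orange or purple look-alike of the flask alone.

How it is judged (in metres and radians):
On the way, in this order (a step that is already met when the one before it is completed fails the run):
1. the lever is back in its home click (below 4 mm) (value of joint lever below 0.004 m), for 0.2 s.
2. the lever rests in the first click from home (15 mm, within 4 mm) (value of joint lever between 0.011 and 0.019 m), for 0.1 s.
3. the lever rests in the second click from home (30 mm, within 4 mm) (value of joint lever between 0.026 and 0.034 m), for 0.1 s.
At the end, for the whole second after the job is handed in: the lever rests in the third click from home (45 mm, within 3 mm); flask, bottle and dish stand upright within 15 mm of where they stood (value of joint lever between 0.042 and 0.048 m and velocity of joint lever between -0.005 and 0.005 m/s and angle between each of flask, bottle, dish's own z axis and vertical below 0.1 rad and distance of each of flask, bottle, dish from where it was at the start of the episode below 0.015 m); the robot touches nothing.
It fails at once if the lever runs past the third click from home (beyond 53.5 mm, over the crest to the fourth) (value of joint lever above 0.0535 m).
It fails at once if the lever is pinched (fingers press on two opposite faces at once, over 1 N each) ((contact force between the fingers and knob_home_face above 1 N and contact force between the fingers and knob_far_face above 1 N) or (contact force between the fingers and knob_side_a above 1 N and contact force between the fingers and knob_side_b above 1 N)).
It fails at once if the lever is forced (over 40 N) (contact force between the fingers and lever_knob above 40 N).
It fails at once if the flask, bottle or petri dish is shifted more than 15 mm, lifted or tipped (distance of any of flask, bottle, dish from where it was at the start of the episode above 0.015 m or angle between any of flask, bottle, dish's own z axis and vertical above 0.15 rad).
It also fails if it takes over 56 s, if anything falls off the work surface, if the arm or the gripper's body presses on something with over 40 N, if the wrist force passes 120 N, or if a joint passes its speed limit or range.

## Working session

There is one attempt and no reset: what is moved stays moved. The work goes in short steps, Python scripts to look and compute and a tool call to move; the robot and the scene stay as the last step left them, time stands still between calls to the robot, and variables do not carry over. Pictures are saved under pics/ and viewed, at most 10 in all, crops included, and the job is handed in when it is done.

Besides the shell and the picture viewer there is one more tool, called as name(argument=value, ...) on one line, values as JSON. play_rows: Moves the arm, as the interface text tells. Its arguments: {"type":"object","properties":{"dp":{"type":"array","items":{"type":"array","items":{"type":"number"}}},"turn":{"type":"array","items":{"type":"array","items":{"type":"number"}}},"jaw":{"type":"number"},"grip_force":{"type":"number"}},"required":["dp","turn"]}

```bash
mkdir -p pics; ls; cat > h.py <<'E'
import numpy as np,cv2
from scipy.spatial.transform import Rotation as R
from cell import r
def shot(n,f):
    im=r.get_image(n); cv2.imwrite('pics/'+f,im['color'][:,:,::-1]); np.savez('pics/'+f[:-4],**{k:np.array(im[k]) for k in im}); return im
def ray(im,u,v):
    K=np.array(im['intrinsics']); d=np.linalg.inv(K)@[u,v,1]
    a=np.array(im['attitude']); M=a if a.shape==(3,3) else R.from_euler('xyz',a,degrees=True).as_matrix()
    return np.array(im['xyz']),M@[d[0],-d[1],-d[2]]
def plane(im,u,v,z):
    o,d=ray(im,u,v); return o+d*(z-o[2])/d[2]
E
python3 - <<'E'
from h import *
for n in('top','scene'):
    im=shot(n,n+'0.png'); print(n,im.keys(),im['xyz'],im['attitude'],im['intrinsics'])
print(r.get_obs(),r.pinch_z)
E
```

```text
pics
top dict_keys(['color', 'intrinsics', 'xyz', 'attitude']) [0.44678363 0.04596526 1.2483276 ] [  3.18814688   0.66063371 -88.76151772] [[578.52568787   0.         320.41857968]
 [  0.         578.52568787 233.22245659]
 [  0.           0.           1.        ]]
scene dict_keys(['color', 'intrinsics', 'xyz', 'attitude']) [-0.09329958 -0.70267107  0.68123363] [ 58.98965302   1.45763125 -40.56737013] [[535.96352042   0.         323.03534093]
 [  0.         535.96352042 243.890563  ]
 [  0.           0.           1.        ]]
{'time': 0.1, 'q': array([ 6.56317405e+01,  1.76160285e+01,  8.63761662e+01,  9.01080817e-04,
        7.61120400e+01, -4.21148758e+00]), 'qvel': array([ 0.04626606, -0.10709056, -0.2437308 ,  0.04324519,  0.00264722,
        0.08618285]), 'effort': array([ 2.48939496e-04, -4.58525240e+01, -2.52608371e+01, -1.99945334e-04,
        5.49245509e-03,  1.43353515e-05]), 'position': array([0.19789761, 0.53919806, 0.23049419]), 'orientation': array([-1.79896111e+02, -8.52678500e-03,  1.59843003e+02]), 'force': array([-0.17718576, -0.65533463, -0.06780884]), 'ft_torque': array([-0.01493413,  0.03467763,  0.01321163]), 'grasp_force': 0.0, 'gripper_width': 0.08522868804853286} -0.0187
```

View pics/top0.png

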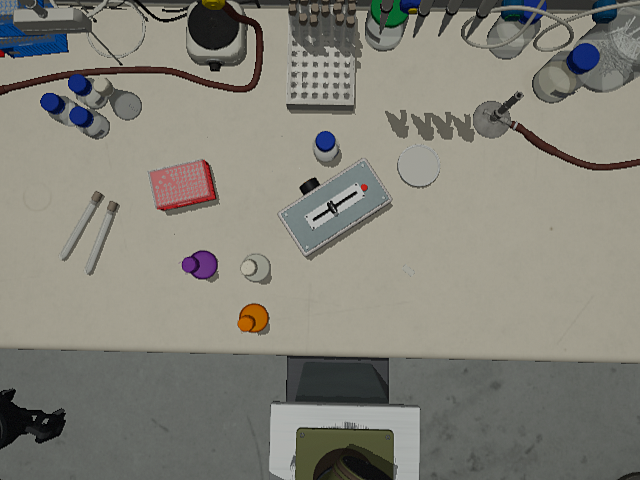

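View pics/scene0.png

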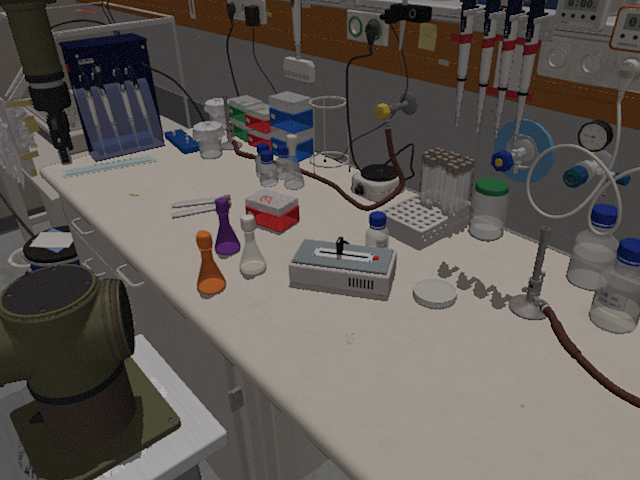

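The top view shows the lamp centred near (335,207) px with its red stop at (364,188) and the black lever near (333,208). The bottle is at (326,147), the dish at (418,166) and the flask at (256,267). In the scene view the lever is at (340,243).

```bash
python3 - <<'E'
from h import *
im=dict(np.load('pics/top0.npz')); c=im['color']; h=cv2.cvtColor(c,cv2.COLOR_RGB2HSV)
def blob(m,box):
    x0,y0,x1,y1=box; k=np.zeros(m.shape,np.uint8); k[y0:y1,x0:x1]=m[y0:y1,x0:x1]; return k
red=blob(((h[...,0]<8)|(h[...,0]>172))&(h[...,1]>120)&(h[...,2]>80),(350,175,380,200))
v,u=np.nonzero(red); P=plane(im,u.mean(),v.mean(),.064); print('red',u.mean(),v.mean(),len(u),P)
g=blob((h[...,0]>85)&(h[...,0]<115)&(h[...,1]>20)&(h[...,2]>70),(270,150,400,265))
cs,_=cv2.findContours(g,cv2.RETR_EXTERNAL,cv2.CHAIN_APPROX_NONE); cc=max(cs,key=cv2.contourArea)
b=cv2.boxPoints(cv2.minAreaRect(cc)); W=np.array([plane(im,*p,.06) for p in b]); print(W,np.linalg.norm(np.diff(W,axis=0),axis=1),W.mean(0))
e=[W[1]-W[0],W[2]-W[1]]; e=max(e,key=np.linalg.norm); 
ctr=W.mean(0)
y=e[:2]/np.linalg.norm(e[:2]); y*=np.sign(y@(ctr-P)[:2]); x=np.array([y[1],-y[0]])
print('y axis',y,'yaw',np.degrees(np.arctan2(-y[0],y[1])),'red in lamp',x@(P-ctr)[:2],y@(P-ctr)[:2])
k=blob(c.max(2)<45,(310,190,360,225)); 
v,u=np.nonzero(k); print('black',len(u),u.min(),u.max(),v.min(),v.max())
cr=cv2.resize(c[150:270,265:445],None,fx=4,fy=4,interpolation=cv2.INTER_CUBIC); cv2.imwrite('pics/crop0.png',cr[:,:,::-1])
for n,q,z in(('bottle',(326,140),.104),('dish',(418,166),.016),('flask',(249,268),.139)): print(n,plane(im,*q,z))
E
```

```text
red 363.6666666666667 186.94444444444446 36 [ 0.60967098 -0.0258787   0.064     ]
[[ 0.55114431  0.14427563  0.06      ]
 [ 0.66614632 -0.02540267  0.06      ]
 [ 0.58755269 -0.0775967   0.06      ]
 [ 0.47330548  0.09155639  0.06      ]] [0.20497851 0.09434605 0.20412053] [0.5695372  0.03320816 0.06      ]
y axis [-0.56104429  0.82778579] yaw 34.12804800725395 red in lamp 7.182869921438735e-05 -0.07142809029317723
black 150 310 359 190 223
bottle [0.69705193 0.05341366 0.104     ]
dish [ 0.66375817 -0.14433592  0.016     ]
flask [0.43866276 0.19552901 0.139     ]
```

View pics/crop0.png

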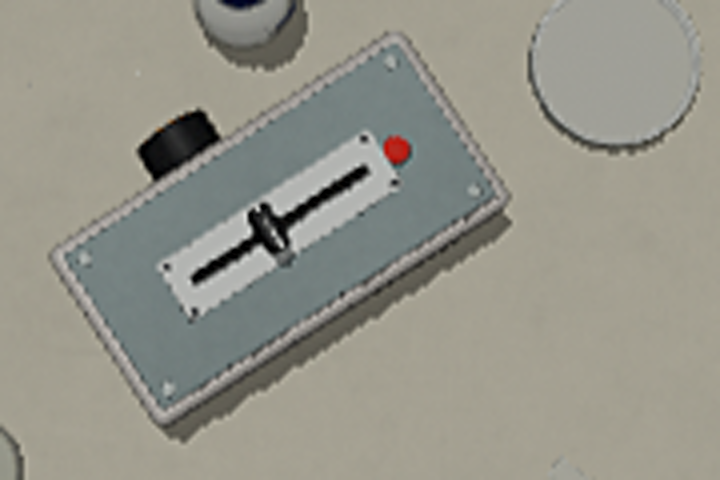

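```bash
cat >> h.py <<'E'
C=np.array([.5695,.0332]); Y=np.array([-.5610,.8278]); X=np.array([.8278,.5610])
def lamp(p): d=np.array(p)[:2]-C; return np.array([X@d,Y@d])*1000
def state():
    o=r.get_obs(); p=o['position']; f=o['force']
    print('t',round(o['time'],2),'lamp x,y mm',lamp(p).round(1),'z',round(p[2]*1000,1),'rpy',o['orientation'].round(1),'F lampx,y,z',round(X@f[:2],1),round(Y@f[:2],1),round(f[2],1),'w',o['gripper_width'].round(4)); return o
E
python3 - <<'E'
from h import *
im=dict(np.load('pics/top0.npz'))
for q in((331.5,206.5),(332,208)): l=lamp(plane(im,*q,.099)); print(l,'joint',l[1]+37.5)
state()
# yaw 124.1 frame
p=r.get_obs()['position']
for y in(60,): t=C+Y*y*1e-3; print('to lamp(0,%d): tool dp cm'%y, -lamp(p)[1]/10+y/10, -lamp(p)[0]/10)
E
```

```text
[-0.65249111  8.2376868 ] joint 45.737686796825685
[-3.71539457  9.03477999] joint 46.534779991250325Traceback (most recent call last):
  File "<stdin>", line 4, in <module>
  File "h.py", line 16, in state
    print('t',round(o['time'],2),'lamp x,y mm',lamp(p).round(1),'z',round(p[2]*1000,1),'rpy',o['orientation'].round(1),'F lampx,y,z',round(X@f[:2],1),round(Y@f[:2],1),round(f[2],1),'w',o['gripper_width'].round(4)); return o
                                                                                                                                                                                         ^^^^^^^^^^^^^^^^^^^^^^^^
AttributeError: 'float' object has no attribute 'round'
```

play_rows(dp=[[0,0,0],[0,0,0],[0,0,0],[0,0,0],[0,0,0],[0,0,0]], turn=[[0,0,0.104],[0,0,0.104],[0,0,0.104],[0,0,0.104],[0,0,0.104],[0,0,0.104]], jaw=0)

```text
time: 0.6
position: [0.198, 0.5394, 0.2307]
orientation: [-179.9, 0.0, 123.8]
force: [-0.5, 0.6, 0.0]
gripper_width: 0.0124
grasp_force: 0.0
```

play_rows(dp=[[-1,0.1,0],[-2,0.1,0],[-3,0.1,0],[-3,0.2,0],[-3,0.2,0],[-3.3,0.2,0],[-3.3,0.2,0],[-3.3,0.2,0],[-3.3,0.2,0],[-3.3,0.2,0],[-3.3,0.1,0],[-3.3,0.1,0],[-3.3,0.1,0],[-3.3,0.1,0],[-3.3,0.1,0],[-3.3,0.1,0],[-3,0,0],[-3,0,0],[-2.5,0,0],[-1.5,0,0]], turn=[[0,0,0],[0,0,0],[0,0,0],[0,0,0],[0,0,0],[0,0,0],[0,0,0],[0,0,0],[0,0,0],[0,0,0],[0,0,0],[0,0,0],[0,0,0],[0,0,0],[0,0,0],[0,0,0],[0,0,0],[0,0,0],[0,0,0],[0,0,0]])

```text
time: 2.27
position: [0.5451, 0.0668, 0.231]
orientation: [-180.0, 0.1, 124.1]
force: [0.8, 0.5, 0.2]
gripper_width: 0.0
grasp_force: 0.0
```

play_rows(dp=[[0,0,0],[0,0,0]], turn=[[0,0,0],[0,0,0]])

```text
time: 2.43
position: [0.5436, 0.0693, 0.2309]
orientation: [-180.0, -0.1, 124.1]
force: [-0.2, 0.7, -0.5]
gripper_width: 0.0001
grasp_force: 0.0
```

```bash
sed -i "s/o\['gripper_width'\].round(4)/round(o['gripper_width'],4)/" h.py; python3 - <<'E'
from h import *
state(); im=shot('wrist','w1.png'); print(im['xyz'],im['attitude'])
E
```

```text
t 2.43 lamp x,y mm [-1.2 44.5] z 230.9 rpy [-1.800e+02 -1.000e-01  1.241e+02] F lampx,y,z 0.3 0.7 -0.5 w 0.0001
[0.50249773 0.13014864 0.37373005] [-16.73126175   0.06072646  34.07828807]
```

View pics/w1.png

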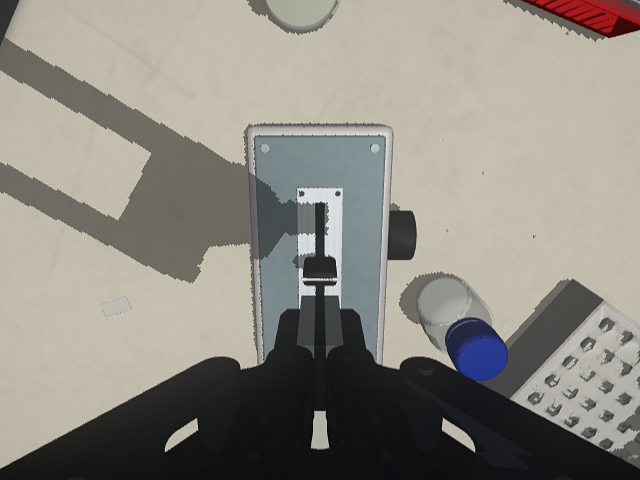

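The wrist view shows image up as lamp +y. The knob is at about (320,268) px, the barrel is on the right, and the shut fingers are at the bottom.

```bash
python3 - <<'E'
from h import *
im=dict(np.load('pics/w1.npz'))
for v in(257,277,284): print(v,'z99',lamp(plane(im,320,v,.099)),'z65',lamp(plane(im,320,v,.065)))
for u in(305,337): print(u,lamp(plane(im,u,277,.099)))
print('slot end',lamp(plane(im,320,203,.06)),'edges',lamp(plane(im,250,200,.06)),lamp(plane(im,390,200,.06)),lamp(plane(im,320,135,.06)))
E
```

```text
257 z99 [-1.10498919 22.26782744] z65 [-1.10854095 10.43972864]
277 z99 [-1.11214754  7.53344539] z65 [-1.1165852  -6.11814886]
284 z99 [-1.11470258  2.2742719 ] z65 [ -1.11945645 -12.02818635]
305 [-11.55934517   7.53760624]
337 [10.72699181  7.52873017]
slot end [-1.08812294 51.80283015] edges [-53.80662179  54.13518299] [51.61383835 54.07103412] [ -1.063881   101.70123681]
```

play_rows(dp=[[0,0.05,1.5],[0,0.05,2],[0,0,2],[0,0,2],[0,0,2],[0,0,2],[0,0,1.5],[0,0,1.2],[0,0,0.8],[0,0,0.3],[0,0,0],[0,0,0]], turn=[[0,0,0],[0,0,0],[0,0,0],[0,0,0],[0,0,0],[0,0,0],[0,0,0],[0,0,0],[0,0,0],[0,0,0],[0,0,0],[0,0,0]])

```text
time: 3.48
position: [0.545, 0.071, 0.0788]
orientation: [180.0, 0.0, 124.1]
force: [0.5, 0.8, 0.9]
gripper_width: -0.0001
grasp_force: 0.0
```

play_rows(dp=[[-0.3,0,0],[-0.3,0,0],[-0.3,0,0],[-0.2,0,0],[-0.2,0,0],[-0.1,0,0],[0,0,0]], turn=[[0,0,0],[0,0,0],[0,0,0],[0,0,0],[0,0,0],[0,0,0],[0,0,0]])

```text
time: 4.07
position: [0.5529, 0.0585, 0.0783]
orientation: [180.0, 0.0, 124.1]
force: [-0.3, -0.4, 0.5]
gripper_width: 0.0002
grasp_force: 0.0
```

```bash
python3 -c "
from h import *
state()"
```

```text
t 4.07 lamp x,y mm [ 0.4 30.2] z 78.3 rpy [180.    0.  124.1] F lampx,y,z -0.5 -0.2 0.5 w 0.0002
```

play_rows(dp=[[-0.1,0,0],[-0.1,0,0],[-0.1,0,0],[-0.1,0,0],[-0.1,0,0],[0,0,0]], turn=[[0,0,0],[0,0,0],[0,0,0],[0,0,0],[0,0,0],[0,0,0]])

```text
time: 4.57
position: [0.5556, 0.0546, 0.0783]
orientation: [180.0, 0.0, 124.1]
force: [0.0, -0.1, -0.2]
gripper_width: -0.0001
grasp_force: 0.0
```

play_rows(dp=[[-0.1,0,0],[-0.1,0,0],[-0.1,0,0],[0,0,0]], turn=[[0,0,0],[0,0,0],[0,0,0],[0,0,0]])

```text
time: 4.9
position: [0.557, 0.0525, 0.0783]
orientation: [-180.0, -0.0, 124.1]
force: [-1.9, 2.2, 0.8]
gripper_width: -0.0
grasp_force: 0.7
```

play_rows(dp=[[-0.1,0,0],[-0.1,0,0],[-0.1,0,0],[0,0,0]], turn=[[0,0,0],[0,0,0],[0,0,0],[0,0,0]])

```text
time: 5.23
position: [0.5578, 0.0511, 0.0783]
orientation: [-180.0, -0.2, 124.1]
force: [-2.4, 6.6, 2.9]
gripper_width: 0.0001
grasp_force: 3.1
```

```bash
python3 -c "
from h import *
state()"
```

```text
t 5.23 lamp x,y mm [ 0.4 21.4] z 78.3 rpy [-180.    -0.2  124.1] F lampx,y,z 1.7 6.8 2.9 w 0.0001
```

play_rows(dp=[[-0.1,0,0],[-0.1,0,0],[-0.1,0,0],[-0.1,0,0],[0,0,0]], turn=[[0,0,0],[0,0,0],[0,0,0],[0,0,0],[0,0,0]])

```text
time: 5.65
position: [0.5611, 0.0463, 0.0783]
orientation: [-180.0, 0.0, 124.1]
force: [-0.3, 0.8, 0.5]
gripper_width: 0.0004
grasp_force: 0.5
```

play_rows(dp=[[-0.1,0,0],[-0.1,0,0],[-0.1,0,0],[-0.1,0,0],[0,0,0]], turn=[[0,0,0],[0,0,0],[0,0,0],[0,0,0],[0,0,0]])

```text
time: 6.07
position: [0.5637, 0.0426, 0.0783]
orientation: [180.0, 0.0, 124.1]
force: [0.5, 0.3, 0.0]
gripper_width: 0.0003
grasp_force: 0.0
```

```bash
python3 -c "
from h import *
state()"
```

```text
t 6.07 lamp x,y mm [ 0.5 11.1] z 78.3 rpy [180.    0.  124.1] F lampx,y,z 0.6 -0.0 0.0 w 0.0003
```

play_rows(dp=[[-0.1,0,0],[-0.1,0,0],[-0.1,0,0],[-0.1,0,0],[-0.1,0,0],[-0.1,0,0],[0,0,0]], turn=[[0,0,0],[0,0,0],[0,0,0],[0,0,0],[0,0,0],[0,0,0],[0,0,0]])

```text
time: 6.65
position: [0.5657, 0.0394, 0.0783]
orientation: [-180.0, -0.2, 124.1]
force: [-2.9, 5.3, 1.8]
gripper_width: -0.0
grasp_force: 2.8
```

play_rows(dp=[[-0.1,0,0],[-0.1,0,0],[0,0,0]], turn=[[0,0,0],[0,0,0],[0,0,0]])

```text
time: 6.9
position: [0.5666, 0.0381, 0.0783]
orientation: [-180.0, -0.2, 124.1]
force: [-2.9, 5.7, 2.6]
gripper_width: -0.0002
grasp_force: 3.2
```

play_rows(dp=[[-0.1,0,0],[-0.1,0,0],[0,0,0]], turn=[[0,0,0],[0,0,0],[0,0,0]])

```text
time: 7.15
position: [0.5683, 0.0357, 0.0783]
orientation: [-180.0, -0.1, 124.1]
force: [-1.9, 3.2, 1.0]
gripper_width: -0.0001
grasp_force: 1.7
```

play_rows(dp=[[-0.1,0,0],[-0.1,0,0],[0,0,0]], turn=[[0,0,0],[0,0,0],[0,0,0]])

```text
time: 7.4
position: [0.5707, 0.0324, 0.0783]
orientation: [180.0, 0.1, 124.1]
force: [-0.1, 0.7, -0.3]
gripper_width: -0.0003
grasp_force: 0.0
```

```bash
python3 -c "
from h import *
state()"
```

```text
t 7.4 lamp x,y mm [ 0.5 -1.3] z 78.3 rpy [1.800e+02 1.000e-01 1.241e+02] F lampx,y,z 0.3 0.6 -0.3 w -0.0003
```

play_rows(dp=[[-0.1,0,0],[-0.1,0,0],[-0.1,0,0],[-0.1,0,0],[-0.1,0,0],[-0.1,0,0],[-0.1,0,0],[-0.1,0,0],[-0.1,0,0],[0,0,0]], turn=[[0,0,0],[0,0,0],[0,0,0],[0,0,0],[0,0,0],[0,0,0],[0,0,0],[0,0,0],[0,0,0],[0,0,0]])

```text
time: 8.23
position: [0.5741, 0.027, 0.0783]
orientation: [-180.0, -0.2, 124.1]
force: [-3.8, 5.2, 2.3]
gripper_width: 0.0
grasp_force: 2.8
```

play_rows(dp=[[-0.1,0,0],[-0.1,0,0],[0,0,0]], turn=[[0,0,0],[0,0,0],[0,0,0]])

```text
time: 8.48
position: [0.575, 0.0257, 0.0783]
orientation: [-180.0, -0.2, 124.1]
force: [-2.7, 6.3, 3.0]
gripper_width: 0.0004
grasp_force: 3.2
```

play_rows(dp=[[-0.1,0,0],[-0.1,0,0],[0,0,0]], turn=[[0,0,0],[0,0,0],[0,0,0]])

```text
time: 8.73
position: [0.5767, 0.0233, 0.0783]
orientation: [-180.0, -0.1, 124.1]
force: [-0.3, 3.8, 1.6]
gripper_width: 0.0001
grasp_force: 1.7
```

play_rows(dp=[[-0.1,0,0],[-0.1,0,0],[0,0,0]], turn=[[0,0,0],[0,0,0],[0,0,0]])

```text
time: 8.98
position: [0.5791, 0.02, 0.0784]
orientation: [180.0, 0.1, 124.1]
force: [0.6, -0.1, -0.5]
gripper_width: 0.0002
grasp_force: 0.0
```

```bash
python3 -c "
from h import *
state()"
```

```text
t 8.98 lamp x,y mm [  0.6 -16.3] z 78.4 rpy [1.800e+02 1.000e-01 1.241e+02] F lampx,y,z 0.4 -0.4 -0.5 w 0.0002
```

play_rows(dp=[[0.5,0,0],[0.7,0,0],[0,0,-1.5],[0,0,-1.5],[0,0,-1.5],[0,0,-1],[0,0,0]], turn=[[0,0,0],[0,0,0],[0,0,0],[0,0,0],[0,0,0],[0,0,0],[0,0,0]])

```text
time: 9.57
position: [0.5732, 0.0309, 0.1356]
orientation: [179.8, 0.2, 124.1]
force: [-0.1, 0.1, 0.0]
gripper_width: -0.0002
grasp_force: 0.0
```

play_rows(dp=[[-1,0,0],[-1.5,0,0],[-1.5,0,0],[-1.5,0,0],[-0.8,0,0],[0,0,0],[0,0,0]], turn=[[0,0,0],[0,0,0],[0,0,0],[0,0,0],[0,0,0],[0,0,0],[0,0,0]])

```text
time: 10.15
position: [0.6072, -0.0224, 0.1326]
orientation: [-180.0, -0.1, 124.0]
force: [-0.5, -0.8, -1.3]
gripper_width: 0.0001
grasp_force: 0.0
```

```bash
python3 -c "
from h import *
state()
shot('wrist','w2.png'); a=shot('scene','s2.png')['color'][210:310,270:410]
cv2.imwrite('pics/s2c.png',cv2.resize(a,None,fx=5,fy=5)[:,:,::-1])"
```

```text
t 10.15 lamp x,y mm [ -0.  -67.2] z 132.6 rpy [-1.80e+02 -1.00e-01  1.24e+02] F lampx,y,z -0.9 -0.4 -1.3 w 0.0001
```

View pics/s2c.png

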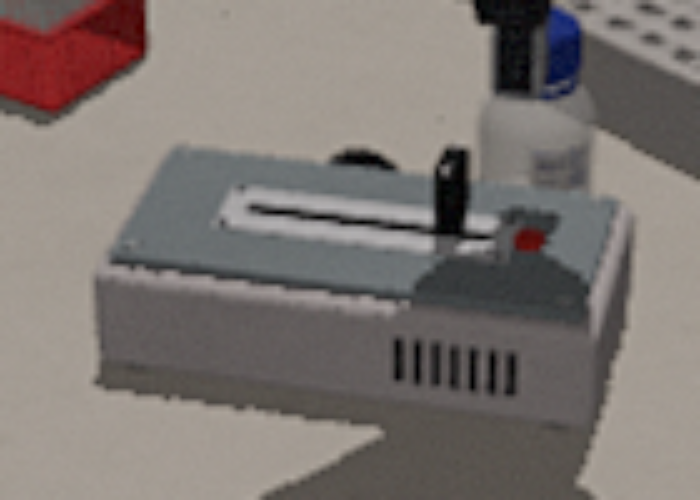

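The scene crop shows the lever foot at about (450,230), near the red-stop end of the slot, so it is home. The fingers are above the red disc.

play_rows(dp=[[0,0,1],[0,0,1.5],[0,0,1.5],[0,0,1],[0,0,0.4],[0,0,0],[0,0,0]], turn=[[0,0,0],[0,0,0],[0,0,0],[0,0,0],[0,0,0],[0,0,0],[0,0,0]])

```text
time: 10.83
position: [0.607, -0.0212, 0.0792]
orientation: [-180.0, -0.0, 124.1]
force: [0.5, 0.6, 0.2]
gripper_width: -0.0002
grasp_force: 0.0
```

play_rows(dp=[[0.2,0,0],[0.2,0,0],[0.2,0,0],[0.2,0,0],[0.1,0,0],[0.1,0,0],[0.1,0,0],[0,0,0]], turn=[[0,0,0],[0,0,0],[0,0,0],[0,0,0],[0,0,0],[0,0,0],[0,0,0],[0,0,0]])

```text
time: 11.5
position: [0.6012, -0.0128, 0.0795]
orientation: [180.0, 0.1, 124.1]
force: [0.5, -1.7, 0.6]
gripper_width: 0.0001
grasp_force: 0.8
```

```bash
python3 -c "
from h import *
state()"
```

```text
t 11.5 lamp x,y mm [  0.5 -55.8] z 79.5 rpy [1.800e+02 1.000e-01 1.241e+02] F lampx,y,z -0.5 -1.7 0.6 w 0.0001
```

play_rows(dp=[[0.1,0,0],[0.1,0,0],[0.1,0,0],[0.1,0,0],[0.1,0,0],[0,0,0]], turn=[[0,0,0],[0,0,0],[0,0,0],[0,0,0],[0,0,0],[0,0,0]])

```text
time: 12.0
position: [0.5994, -0.01, 0.0796]
orientation: [180.0, 0.2, 124.1]
force: [2.0, -5.8, 0.2]
gripper_width: 0.0002
grasp_force: 3.0
```

play_rows(dp=[[0.1,0,0],[0.1,0,0],[0,0,0]], turn=[[0,0,0],[0,0,0],[0,0,0]])

```text
time: 12.25
position: [0.5972, -0.0068, 0.0795]
orientation: [180.0, 0.0, 124.1]
force: [-0.0, -0.4, 0.9]
gripper_width: -0.0001
grasp_force: 0.6
```

```bash
python3 -c "
from h import *
state()"
```

```text
t 12.25 lamp x,y mm [  0.5 -48.6] z 79.5 rpy [180.    0.  124.1] F lampx,y,z -0.3 -0.3 0.9 w -0.0001
```

play_rows(dp=[[0.05,0,0],[0.05,0,0],[0,0,0],[0,0,0],[0,0,0]], turn=[[0,0,0],[0,0,0],[0,0,0],[0,0,0],[0,0,0]])

```text
time: 12.67
position: [0.596, -0.0054, 0.0791]
orientation: [-180.0, -0.0, 124.1]
force: [0.0, -0.4, -0.5]
gripper_width: -0.0003
grasp_force: 0.0
```

```bash
python3 -c "
from h import *
state()
a=shot('scene','s3.png')['color'][210:310,270:410]
cv2.imwrite('pics/s3c.png',cv2.resize(a,None,fx=5,fy=5)[:,:,::-1])"
```

```text
t 12.67 lamp x,y mm [  0.3 -46.9] z 79.1 rpy [-180.    -0.   124.1] F lampx,y,z -0.2 -0.4 -0.5 w -0.0003
```

View pics/s3c.png

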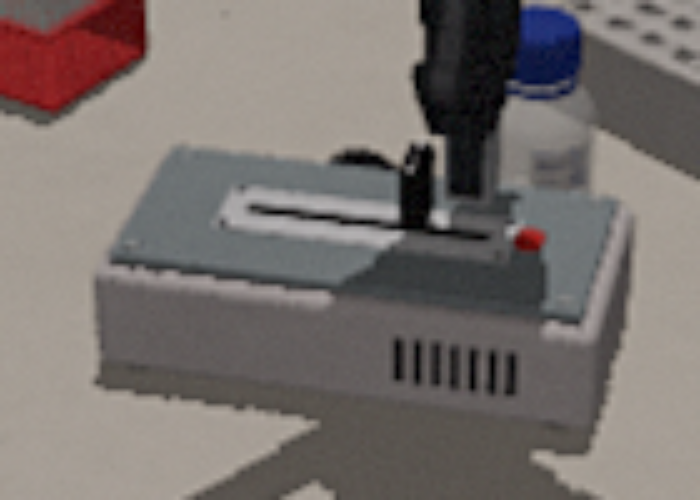

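The lever has moved about 36 px in the crop (≈15 mm) and rests free of the finger in the first click.

play_rows(dp=[[0.1,0,0],[0.1,0,0],[0.1,0,0],[0.1,0,0],[0.1,0,0],[0.1,0,0],[0.1,0,0],[0.1,0,0],[0.1,0,0],[0.1,0,0],[0,0,0]], turn=[[0,0,0],[0,0,0],[0,0,0],[0,0,0],[0,0,0],[0,0,0],[0,0,0],[0,0,0],[0,0,0],[0,0,0],[0,0,0]])

```text
time: 13.63
position: [0.592, 0.0008, 0.0794]
orientation: [180.0, 0.2, 124.1]
force: [2.4, -5.7, -1.9]
gripper_width: -0.0001
grasp_force: 3.1
```

play_rows(dp=[[0.1,0,0],[0.1,0,0],[0,0,0],[0,0,0]], turn=[[0,0,0],[0,0,0],[0,0,0],[0,0,0]])

```text
time: 13.97
position: [0.5908, 0.0025, 0.0794]
orientation: [180.0, 0.2, 124.1]
force: [1.4, -5.7, -1.2]
gripper_width: 0.0003
grasp_force: 2.9
```

```bash
python3 -c "
from h import *
state()"
```

```text
t 13.97 lamp x,y mm [  0.4 -37.3] z 79.4 rpy [180.    0.2 124.1] F lampx,y,z -2.0 -5.5 -1.2 w 0.0003
```

play_rows(dp=[[0.1,0,0],[0.05,0,0],[0,0,0],[0,0,0]], turn=[[0,0,0],[0,0,0],[0,0,0],[0,0,0]])

```text
time: 14.3
position: [0.5887, 0.0056, 0.0793]
orientation: [180.0, -0.0, 124.1]
force: [0.4, -1.3, 0.1]
gripper_width: 0.0001
grasp_force: 0.5
```

```bash
python3 -c "
from h import *
state()"
```

```text
t 14.3 lamp x,y mm [  0.4 -33.6] z 79.3 rpy [180.   -0.  124.1] F lampx,y,z -0.4 -1.3 0.1 w 0.0001
```

play_rows(dp=[[0.05,0,0],[0.05,0,0],[0,0,0],[0,0,0],[0,0,0],[0,0,0]], turn=[[0,0,0],[0,0,0],[0,0,0],[0,0,0],[0,0,0],[0,0,0]])

```text
time: 14.8
position: [0.5881, 0.0065, 0.0793]
orientation: [-180.0, -0.0, 124.1]
force: [0.8, 0.6, 0.4]
gripper_width: 0.0001
grasp_force: 0.0
```

```bash
python3 -c "
from h import *
state()
a=shot('scene','s4.png')['color'][210:310,270:410]
cv2.imwrite('pics/s4c.png',cv2.resize(a,None,fx=5,fy=5)[:,:,::-1])"
```

```text
t 14.8 lamp x,y mm [  0.4 -32.6] z 79.3 rpy [-180.    -0.   124.1] F lampx,y,z 1.0 0.1 0.4 w 0.0001
```

View pics/s4c.png

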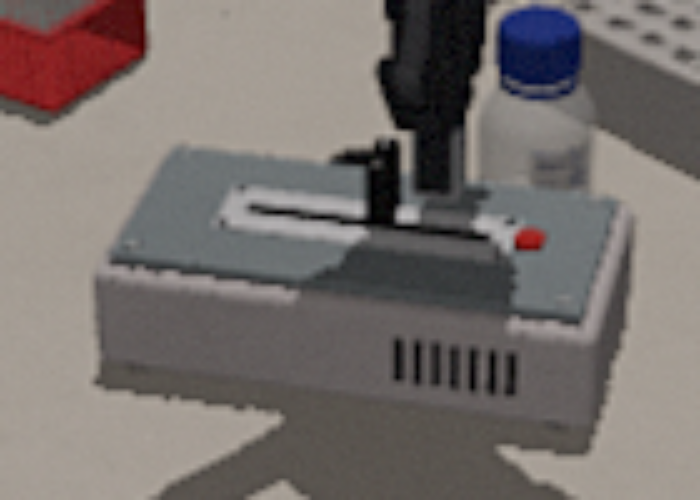

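The lever is at crop x≈382, so it rests in the second click, free of the finger. The last push follows.

play_rows(dp=[[0.1,0,0],[0.1,0,0],[0.1,0,0],[0.1,0,0],[0.1,0,0],[0.1,0,0],[0.1,0,0],[0.1,0,0],[0.1,0,0],[0.1,0,0],[0.1,0,0],[0.1,0,0],[0,0,0],[0,0,0]], turn=[[0,0,0],[0,0,0],[0,0,0],[0,0,0],[0,0,0],[0,0,0],[0,0,0],[0,0,0],[0,0,0],[0,0,0],[0,0,0],[0,0,0],[0,0,0],[0,0,0]])

```text
time: 16.02
position: [0.5827, 0.0145, 0.0794]
orientation: [180.0, 0.2, 124.1]
force: [2.0, -5.9, -2.1]
gripper_width: 0.0001
grasp_force: 3.1
```

play_rows(dp=[[0.05,0,0],[0.05,0,0],[0.05,0,0],[0,0,0],[0,0,0]], turn=[[0,0,0],[0,0,0],[0,0,0],[0,0,0],[0,0,0]])

```text
time: 16.43
position: [0.5809, 0.0172, 0.0794]
orientation: [180.0, 0.0, 124.1]
force: [1.0, -1.2, 0.2]
gripper_width: 0.0004
grasp_force: 1.1
```

```bash
python3 -c "
from h import *
state()"
```

```text
t 16.43 lamp x,y mm [  0.4 -19.7] z 79.4 rpy [180.    0.  124.1] F lampx,y,z 0.2 -1.6 0.2 w 0.0004
```

play_rows(dp=[[0.05,0,0],[0.05,0,0],[0.03,0,0],[0,0,0],[0,0,0],[0,0,0]], turn=[[0,0,0],[0,0,0],[0,0,0],[0,0,0],[0,0,0],[0,0,0]])

```text
time: 16.93
position: [0.5797, 0.0189, 0.0793]
orientation: [-180.0, -0.0, 124.1]
force: [-0.1, -0.0, 0.3]
gripper_width: -0.0001
grasp_force: 0.0
```

```bash
python3 -c "
from h import *
state()
a=shot('scene','s5.png')['color'][210:310,270:410]
cv2.imwrite('pics/s5c.png',cv2.resize(a,None,fx=5,fy=5)[:,:,::-1])"
```

```text
t 16.93 lamp x,y mm [  0.4 -17.6] z 79.3 rpy [-180.    -0.   124.1] F lampx,y,z -0.1 0.0 0.3 w -0.0001
```

View pics/s5c.png

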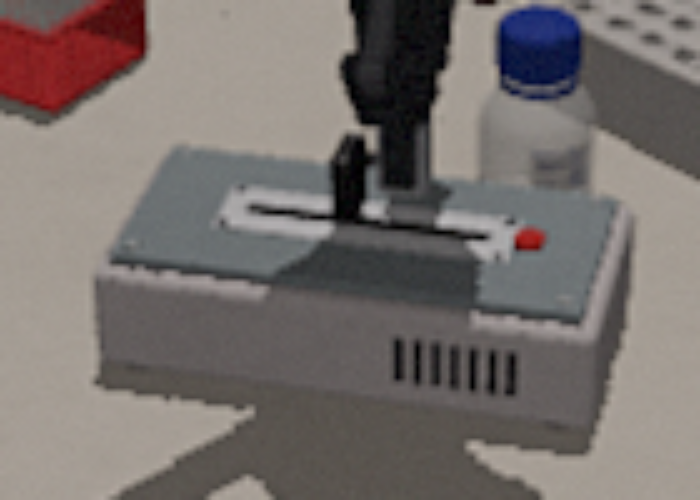

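The lever is at crop x≈347, so it has reached the third click, with no force on the finger. I'll back off and lift clear.

play_rows(dp=[[-0.5,0,0],[-0.8,0,0],[-0.5,0,0],[0,0,-1.5],[0,0,-2.5],[0,0,-3],[0,0,-3],[0,0,-2.5],[0,0,-1.5],[0,0,0],[0,0,0],[0,0,0],[0,0,0]], turn=[[0,0,0],[0,0,0],[0,0,0],[0,0,0],[0,0,0],[0,0,0],[0,0,0],[0,0,0],[0,0,0],[0,0,0],[0,0,0],[0,0,0],[0,0,0]])

```text
time: 18.07
position: [0.5889, 0.0034, 0.2174]
orientation: [-179.8, -0.1, 124.1]
force: [0.2, 0.1, -0.1]
gripper_width: 0.0001
grasp_force: 0.0
```

```bash
python3 -c "
from h import *
state()
a=shot('scene','s6.png')['color']; b=dict(np.load('pics/scene0.npz'))['color']
m=(np.abs(a.astype(int)-b).max(2)>50)
for n,(x0,y0,x1,y1) in dict(lever=(330,232,352,254),flask=(238,210,268,278),bottle=(364,208,392,250),dish=(410,275,460,308)).items(): print(n,m[y0:y1,x0:x1].sum())
cv2.imwrite('pics/s6c.png',cv2.resize(a[200:310,230:470],None,fx=3,fy=3)[:,:,::-1])"
```

```text
t 18.07 lamp x,y mm [ -0.6 -35.5] z 217.4 rpy [-1.798e+02 -1.000e-01  1.241e+02] F lampx,y,z 0.2 -0.1 -0.1 w 0.0001
lever 2
flask 0
bottle 0
dish 0
```

View pics/s6c.png

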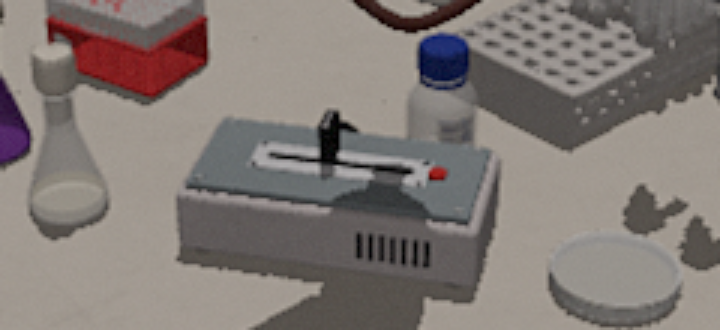

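The lever is back at the third click (its start place, within 2 changed pixels), the flask, bottle and dish have not moved, and the arm is clear.

```bash
python3 -c "
from cell import r
print(r.sign_off())"
```

```text
the job is handed in; nothing more can be done
None
```

The lever went back to its home click, then forward one click at a time to rest in the third; the flask, bottle and dish did not move, the arm finished clear, and I handed the job in at about 18 s (no verdict was shown).

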